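Lock the scraper away in the sprung dock

TASK

Put the black scraper away in the sloping dock: pull the dock's sprung knob right out to its stop so that it stays out, slide the scraper blade first fully home into the slot, let go of it, then push the knob fully back in so that its pin locks the blade. Leave the float, jar, bolster and tile where they are and do not tip the jar.

Things in the scene. Friction and masses are not known exactly. Their poses are not given: they have to be found in the camera images.
- dock: the dock: plywood stand fixed to the bench, base plate 150 x 100 x 8 mm, about 110 mm high with its knob, carrying a sloping slot with a metal cover; origin under the base plate's centre, x away from the robot (turned up to 0.25 rad either way), z up. Nothing tall stands beyond the slot's mouth.
- bay: the dock's slot, sloping 35 degrees from level. Origin: middle of its low closed end, on the slot floor, 30 mm above the bench. x up the slope and out of the mouth (away from the robot), y across, z square to the floor, up and back to the robot. Inside: x 0 to 90, y +-37.5, 10.5 mm high; mouth flared to x = 106, floor ends at x = 105. Cover top at z = 15.5, its lip at the mouth at z = 21.
- bay_end (a point): same point and axes as the slot's origin: middle of its closed end, on its floor
- knob_top (a point): centre of the knob's top face, at slot x = 55, y = 0, z = 48 (in) or 73 (out); axes as the slot's. Steel head 26 mm across, 20 mm thick (z 28 to 48 when in), 12 mm clear of the cover, on an 8 mm pin that crosses and blocks the slot when in and is wholly clear of it when out.
- knob (a joint): how far the knob is pulled out along the slot's z, in m: 0 in (start), 0.025 at its stop. Over-centre spring: pulls back in (4 N at first, up to 8 N halfway) until about 0.020, beyond that it throws the knob out to the stop and holds it there with about 6 N; pushed in past 0.020 it springs home by itself.
- scraper: flat black scraper, loose, flat on the bench, 90 to 180 g. Origin: on its underside (one plane), middle of the line where blade and handle meet. x along the handle (away from the robot, turned up to 0.4 rad), z up. Blade 6 mm thick, 70 wide, x -110 to 0; window 18 x 18 mm at x = -55 for the pin. Handle 30 mm wide, z 0 to 24, x 0 to 90. Fully home: origin at slot x = 110, z = 0.
- scraper_tip (a point): middle of the blade's end edge, on the underside (scraper x = -110, z = 0); axes as the scraper's
- float: bystander: white plastic grout float lying on its 240 x 100 mm plate, handle on top, 62 mm high; origin at the centre of its underside
- jar: bystander: closed amber glass jar, 68 mm across, 115 mm high, standing close beside the dock, on either side (axis 100 to 115 mm from the slot's middle); origin at the centre of its underside
- bolster: bystander: steel bolster 180 mm long, 60 mm wide, 18 mm high, lying beside the dock on the side away from the jar; origin at its middle on the bench
- tile: bystander: patterned tile 150 x 150 x 9 mm lying flat towards the far edge; origin at the centre of its underside
Things that resemble listed ones, but are neither listed nor needed, are in the scene too. Of the things that look like the dock, the larger one is meant. Leave any pink look-alike of the scraper alone.

How it is judged:
By the outcome, as a careful person would: the job done as asked, in the order asked, and still so for the second after the job is handed in, with the robot touching nothing.
It also fails if it takes over 64 s, if anything falls off the work surface, if the arm or the gripper's body presses on something with over 40 N, if the wrist force passes 120 N, or if a joint passes its speed limit or range.

ROBOT

A 6-joint arm with a two-finger parallel gripper is mounted at the origin on the work surface. World frame = base frame: x ahead of the robot, y to its left, z up, the work surface at z = 0. Lengths are in mm, angles in degrees, forces in N, time in s.
With the tool pointing down it reaches from about 300 to 775 mm from the base axis. Payload 14.6 kg.
Tool frame: the origin (TCP) lies midway between the tips of the shut fingers; the grasp point (between the pads) lies tcp_to_grasp behind it (tcp_to_grasp is the distance from the TCP to the grasp point, in mm); x points along the fingers, y is the direction in which the jaws open and shut, and the axes are right-handed (so a half turn about x gives the same grasp; the last joint's range is limited). The gripper opens to 85 mm and grips with 20 to 120 N. Pads are 22 mm wide; open, the fingers measure 114 mm over their backs; the gripper's body (76 mm by 85 mm) begins 54 mm behind the grasp point. The pads swing forward as they close: fully open they stand 13 mm farther back than shut.
Start: joints at [-66.956, 17.183, 87.147, -0, 75.671, -3.816], TCP at [248.491, -490.654, 231.281] pointing down, gripper open.
Joint ranges: [-173.82, 173.82], [-45.26, 126.66], [13.44, 144.39], [-59.66, 239.66], [0, 175.72], [-146.38, 146.38]. Speed limits (degrees/s): [127.2, 127.2, 147.25, 180, 180, 180].

INTERFACE

Orientations are given as a 3x3 rotation matrix whose columns are the frame's x, y, z axes.
In Python, from station import observe, snapshot, sign_off, tcp_to_grasp gives the robot as it stands.
- The arm moves only by the tool apply_moves, never from a script. Its argument "commands" is a list of rows, each a list of 2 entries, a list of its own where there are three numbers: the shift along the tool's x, y, z in units of 1000 mm (1.0 is 1000 mm), then the turn, a rotation vector about the tool's x, y, z in units of 90 degrees (1.0 is 90 degrees). A call has 1 to 20 rows; each row is the pose to reach, as a shift and turn from the pose measured when the call began, along the tool's axes at that moment; what a row does not reach only later rows make up. A row lasts 1/12 s, in which the tool goes at most 41.7 mm and 7.16 degrees, less where a joint would pass 70% of its speed; a pose out of reach is approached as far as the arm can. A call with a number of a shift or a turn outside -1 to 1 is refused whole. A call with a gripper value outside its range is refused whole. "jaw" is the opening, from -1 (shut) to 1 (fully open), set as the call begins (left out, the last holds). The fingers move at their own pace and stop on an object; "squeeze" is the grip in N (left out, the last holds). Time passes only in rows, so rows that repeat a pose let the fingers close. It gives the time, the measured TCP pose, the force and the opening at its end, in the units of the state.
- observe(): the state, without advancing time (a new reading comes with each control period).
- snapshot(name): name is "side" or "top"; returns a dict with "frame" (420x560x3 uint8, red, green, blue), "range_z" (420x560 float32, mm along the optical axis (not along the pixel's ray), 0 where there is no reading), "vertical_fov" (degrees; the focal length in pixels is half the picture's height over the tangent of half this angle, whatever the lens; pixels are square), "cx", "cy" (the principal point, pixels), "k1" (the pictures are not rectified: a ray, as slopes to the right and down, at radius r is drawn at 1 + k1 r^2 times it, then the intrinsics apply), "R" (3x3) and "t" (3): a world point X has camera coordinates R X + t. Camera axes: x right, y down, z forward; pixel columns grow to the right and rows downward; lengths in mm; the calibration is good to about 2 mm. A picture is of the moment at which its call begins.
- sign_off(): hands the job in, once; it reports no verdict.
The state is a dict: "time": time; "joints": joint angles; "qd": joint speeds; "joint_torque": joint torques, N m; "eef_pos": TCP position; "orientation": TCP orientation; "force": force on the tool from outside, world axes, zero at the start; "torque": the same for the moment, N m; "finger_gap": finger opening in mm.
Only numpy, scipy, OpenCV 4.12 (cv2) and the standard library are available. Lean on these libraries where they do the work, as an engineer would, in place of code of your own. Each camera call takes 0.05 s, during which the arm holds its last target. There are 200 camera calls.

## Working session

There is one attempt and no reset: what is moved stays moved. The work goes in short steps, Python scripts to look and compute and a tool call to move; the robot and the scene stay as the last step left them, time stands still between calls to the robot, and variables do not carry over. Pictures are saved under pics/ and viewed, about 8 in all and at most 12, crops included, and the job is handed in when it is done.

Besides the shell and the picture viewer there is one more tool, called after ">>>" as name([rows], argument=value, ...), one row to a line, values as JSON. apply_moves: Moves the arm, as the interface text tells. Its arguments: {"type":"object","properties":{"commands":{"type":"array","items":{"type":"array"}},"jaw":{"type":"number"},"squeeze":{"type":"number"}},"required":["commands"]}

```bash
ls; mkdir -p pics
cat > h.py <<'E'
import numpy as np, cv2
from station import observe, snapshot, sign_off, tcp_to_grasp
def K(s):
    f=210/np.tan(np.radians(s["vertical_fov"]/2)); return np.array([[f,0,s["cx"]],[0,f,s["cy"]],[0,0,1.]]),np.array([s["k1"],0,0,0.])
def cloud(s):
    k,d=K(s); v,u=np.mgrid[0:420,0:560]
    p=cv2.undistortPoints(np.stack([u,v],-1).reshape(-1,1,2).astype(float),k,d).reshape(420,560,2)
    z=s["range_z"][...,None].astype(float)
    X=np.concatenate([p*z,z],-1); R=np.array(s["R"]);t=np.array(s["t"])
    W=(X-t)@R; W[s["range_z"]<=0]=np.nan; return W
def proj(s,P):
    k,d=K(s); r,_=cv2.Rodrigues(np.array(s["R"])); return cv2.projectPoints(np.array(P,float).reshape(-1,1,3),r,np.array(s["t"],float),k,d)[0].reshape(-1,2)
def save(n,im): cv2.imwrite("pics/"+n+".png",im[...,::-1])
E
python3 - <<'E'
from h import *
for n in("top","side"):
    s=snapshot(n); save(n+"0",s["frame"]); np.save(n+"0.npy",s,allow_pickle=True)
    print(n,s["vertical_fov"],s["k1"],-np.array(s["R"]).T@s["t"])
print(tcp_to_grasp, observe())
E
```

```text
pics
top 56.39523267584425 -0.023170317270409004 [ 469.30287439   41.7707641  1368.17885692]
side 52.926279646988576 0.04519186840853625 [113.40388195 702.50553825 758.78243366]
18.700000000000003 {'time': 0.1, 'joints': array([-6.69559466e+01,  1.72125361e+01,  8.71780147e+01, -3.22391443e-03,
        7.56717920e+01, -3.81478157e+00]), 'qd': array([-0.03369105,  0.00581994, -0.19834817, -0.02462484, -0.06354952,
       -0.01484587]), 'joint_torque': array([ 2.22788673e-03, -5.44370914e+01, -3.62371194e+01, -3.76968319e-05,
        2.97159510e-03,  3.79354361e-07]), 'eef_pos': array([ 248.39330687, -490.46215077,  230.76780327]), 'orientation': array([[-4.76086596e-04,  4.51806056e-01, -8.92116058e-01],
       [ 9.79921369e-04, -8.92115520e-01, -4.51806307e-01],
       [-9.99999407e-01, -1.08930252e-03, -1.80101682e-05]]), 'force': array([0.6729347 , 0.59016277, 0.49571072]), 'torque': array([-0.00838447,  0.02756806, -0.02307582]), 'finger_gap': 85.68014667513177}
```

View pics/top0.png

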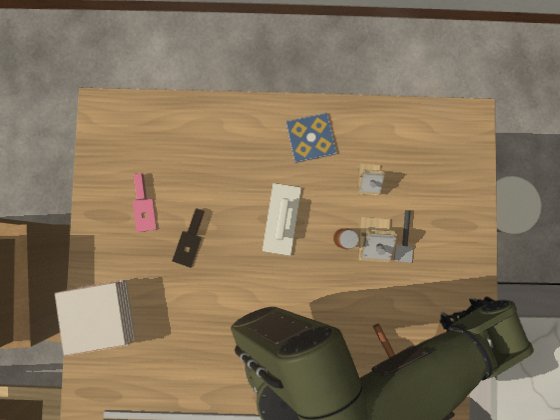

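View pics/side0.png

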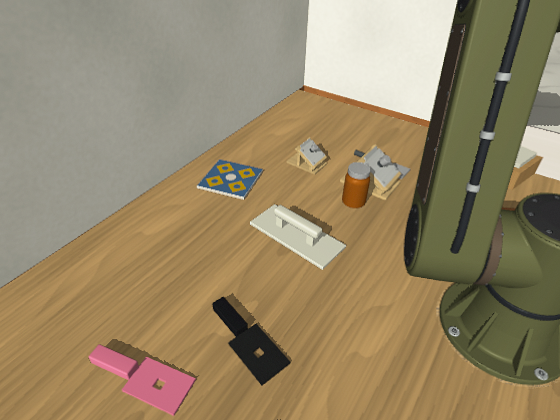

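The top picture shows the black scraper at (190,240) and its pink look-alike at (145,205). The large dock is at (378,243), with a smaller look-alike at (371,180). The jar is at (347,239), the bolster at (406,238), the float at (282,220) and the tile at (312,138). My choice is the black scraper and the larger, nearer dock. Next is a close crop to check that, plus measurements.

Run:
```python
from h import *
t=np.load("top0.npy",allow_pickle=True).item(); s=np.load("side0.npy",allow_pickle=True).item()
Wt,Ws=cloud(t),cloud(s)
for n,S,W in(("top",t,Wt),("side",s,Ws)):
    f=S["frame"].astype(int); z=W[...,2]
    # black scraper: dark mask within world box
    m=(f.sum(-1)<130)&(W[...,1]>330)&(W[...,1]<700)&(W[...,0]>250)&(W[...,0]<700)&(z>-6)
    k,l,st,c=cv2.connectedComponentsWithStats(m.astype(np.uint8)); i=1+np.argmax(st[1:,4]); P=W[l==i]
    blade=P[P[:,2]<12]; 
    print(n,"scraper n",len(P),"mean",P.mean(0).round(1))
    r=cv2.minAreaRect(P[:,:2].astype(np.float32)); print(" rect",r, cv2.boxPoints(r).round(0).tolist())
    h=P[P[:,2]>17]; print(" handle top",len(h),h.mean(0).round(1),cv2.minAreaRect(h[:,:2].astype(np.float32)))
    b=(abs(W[...,0]-470)<130)&(W[...,1]<-150)&(W[...,1]>-420)&(z>15)
    print(" box pix",np.argwhere(b).min(0),np.argwhere(b).max(0))
a=cv2.resize(t["frame"][195:280,325:425],None,fx=4,fy=4,interpolation=cv2.INTER_CUBIC)
b=cv2.resize(s["frame"][135:220,330:430],None,fx=4,fy=4,interpolation=cv2.INTER_CUBIC)
save("c1",np.hstack([a,b]))
for (u,v) in[(347,239),(406,225),(383,248),(371,250),(378,240),(393,240),(376,224),(404,252),(381,247)]: print((u,v),Wt[v,u].round(0))
```

```text
top scraper n 2 mean [360.7 334.6   3.6]
 rect ((360.70074462890625, 334.55963134765625), (3.9618327617645264, 0.0), 143.2611846923828) [[362.0, 333.0], [362.0, 333.0], [359.0, 336.0], [359.0, 336.0]]
 handle top 0 [nan nan nan] ((0.0, 0.0), (0.0, 0.0), 0.0)
 box pix [191 333] [261 405]
side scraper n 1127 mean [377.4 352.    5.7]
 rect ((387.3472900390625, 356.8975524902344), (54.779293060302734, 128.52659606933594), 89.25604248046875) [[323.0, 330.0], [451.0, 329.0], [452.0, 383.0], [323.0, 385.0]]
 handle top 11 [443.2 331.3  20.5] ((444.8492736816406, 331.35467529296875), (2.232909917831421, 12.939769744873047), 87.45940399169922)
 box pix [144 313] [205 400]
(347, 239) [ 435. -199.  116.]
(406, 225) [ 486. -421.   17.]
(383, 248) [ 409. -318.  101.]
(371, 250) [ 399. -290.   60.]
(378, 240) [ 434. -306.   88.]
(393, 240) [ 435. -353.   95.]
(376, 224) [ 487. -320.    8.]
(404, 252) [ 392. -419.    4.]
(381, 247) [ 412. -312.  101.]<stdin>:12: RuntimeWarning: Mean of empty slice.
  ret = um.true_divide(
```

View pics/c1.png

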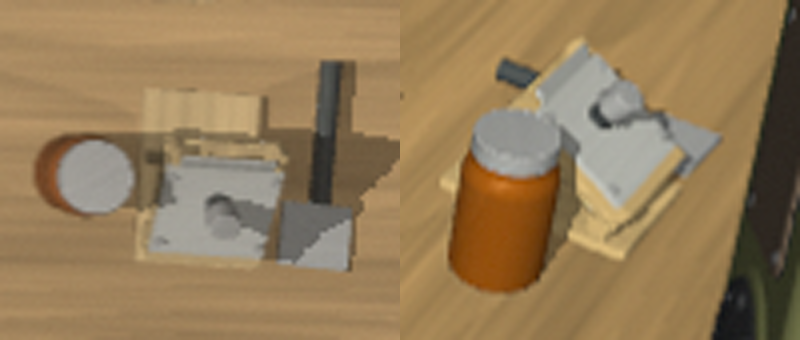

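The crop confirms the larger dock: knob on the sloping metal cover, jar on its left, bolster on its right. Now I'll fit poses.

```bash
cat > fit.py <<'E'
from h import *
from scipy.optimize import minimize, least_squares
def bay(psi,x,y):
    c,s=np.cos(np.radians(35)),np.sin(np.radians(35)); C,S=np.cos(psi),np.sin(psi)
    return np.array([[c*C,-S,-s*C],[c*S,C,-s*S],[s,0,c]]),np.array([x,y,30.])
def scraper_fit(P):
    # P: world pts; template inside test in xy
    def cost(p):
        C,S=np.cos(p[2]),np.sin(p[2]); d=P[:,:2]-p[:2]; x=d@[C,S]; y=d@[-S,C]
        def sd(cx,hx,hy): 
            a=np.abs(x-cx)-hx; b=np.abs(y)-hy; return np.hypot(np.maximum(a,0),np.maximum(b,0))+np.minimum(np.maximum(a,b),0)
        D=np.minimum(sd(-55,55,35),sd(45,45,15)); return np.mean(np.minimum(np.maximum(D,0),15)**2)
    c=P[:,:2].mean(0); best=None
    for a in np.radians([-40,-20,0,20,40]):
        r=minimize(cost,[c[0]+20*np.cos(a),c[1]+20*np.sin(a),a],method="Nelder-Mead",options=dict(maxiter=3000,xatol=.01,fatol=1e-5))
        if best is None or r.fun<best.fun:best=r
    return best
E
python3 - <<'E'
from fit import *
for n in("top","side"):
    S=np.load(n+"0.npy",allow_pickle=True).item(); W=cloud(S); f=S["frame"].astype(int); z=W[...,2]
    m=(f.max(-1)<75)&(W[...,1]>230)&(W[...,1]<480)&(W[...,0]>270)&(W[...,0]<600)&(z>-8)&(z<40)
    k,l,st,c=cv2.connectedComponentsWithStats(m.astype(np.uint8)); i=1+np.argmax(st[1:,4]); P=W[l==i]
    if n=="side": pass
    r=scraper_fit(P); print(n,"scraper",len(P),r.x.round(2),np.degrees(r.x[2]).round(1),r.fun.round(2))
    print("  blade z",np.median(P[:,2]).round(1),"max",np.percentile(P[:,2],95).round(1))
    # dock cover
    g=(f.max(-1)-f.min(-1)<22)&(W[...,0]>340)&(W[...,0]<510)&(W[...,1]<-230)&(W[...,1]>-385)&(z>30)
    P=W[g]; 
    B,o=bay(0,395,-315); 
    # robust plane fit
    q=P.copy()
    for _ in range(8):
        cc=q.mean(0); nn=np.linalg.svd(q-cc)[2][2]; nn*=np.sign(nn[2]); q=P[np.abs((P-cc)@nn)<3.5]
    print(n,"cover",len(q),"tilt",np.degrees(np.arccos(nn[2])).round(2),"yaw",np.degrees(np.arctan2(-nn[1],-nn[0])).round(2),"c",cc.round(1))
    psi=np.arctan2(-nn[1],-nn[0])
    for ps in(psi,):
        B,o=bay(ps,395,-315); b=(q-o)@B; print("  ext p2/98 bay rel",np.percentile(b,[1,50,99],axis=0).round(1).tolist())
    k=P[(P[:,2]>92)&(np.abs((P-cc)@nn-32.5)<5)]; print("  knobtop",len(k),k.mean(0).round(1),k.min(0).round(1),k.max(0).round(1))
    # base plate
    wd=(f[...,0]-f[...,2]>35)&(z>4)&(z<13)&(W[...,0]>330)&(W[...,0]<530)&(W[...,1]<-225)&(W[...,1]>-400)
    P=W[wd]; r=cv2.minAreaRect(P[:,:2].astype(np.float32)); print("  base",len(P),r)
    jz=(z>108)&(z<122)&(abs(W[...,0]-435)<60)&(abs(W[...,1]+205)<60);print("  jar",W[jz].mean(0).round(0))
E
```

```text
top scraper 816 [ 4.3648e+02  3.1761e+02 -3.1000e-01] -17.7 0.0
  blade z 7.3 max 26.2
top cover 524 tilt 36.11 yaw -2.42 c [ 413.3 -311.1   72.9]
  ext p2/98 bay rel [[-10.1, -43.0, 21.3], [43.3, 8.1, 24.6], [87.7, 50.2, 28.5]]
  knobtop 41 [ 399.3 -310.4  102.1] [ 388.7 -321.    93.6] [ 408.7 -298.3  109.9]
  base 472 ((429.95343017578125, -312.51678466796875), (170.24900817871094, 199.24066162109375), 89.67093658447266)
  jar [ 436. -202.  115.]
side scraper 2542 [ 4.3503e+02  3.1856e+02 -3.0000e-01] -17.4 0.37
  blade z 6.2 max 24.1
side cover 582 tilt 35.33 yaw -2.1 c [ 408.6 -307.4   70.1]
  ext p2/98 bay rel [[-11.9, -42.8, 22.0], [29.8, 11.1, 25.2], [83.4, 50.1, 28.5]]
  knobtop 46 [ 398.2 -309.1  101.6] [ 388.6 -321.8   94.2] [ 409.  -298.5  108.4]
  base 260 ((430.7786865234375, -325.8453063964844), (137.61026000976562, 186.0738983154297), 89.95338439941406)
  jar [ 434. -200.  115.]
```

```bash
cat >> fit.py <<'E'
from scipy.spatial.transform import Rotation as Ro
def rel(pos,R):
    o=observe(); R0=np.array(o["orientation"]); sh=R0.T@(np.array(pos)-o["eef_pos"])/1000; tr=Ro.from_matrix(R0.T@R).as_rotvec()/(np.pi/2)
    return sh.round(4).tolist(),tr.round(4).tolist()
def Rq(j):
    a=np.radians(j); E=Ro.from_euler
    return (E('z',a[0])*E('y',a[1]+a[2])*E('z',a[3])*E('y',a[4])*E('z',a[5])).as_matrix()
E
python3 - <<'E'
from fit import *
o=observe(); R0=np.array(o["orientation"]); M=Rq(o["joints"]); print((M.T@R0).round(2))
T=(M.T@R0).round(0)
# orientation IK for dock and pick
def ik(R,j1,j23,sg):
    A=(Ro.from_euler('z',np.radians(j1))*Ro.from_euler('y',np.radians(j23))).as_matrix().T@R@T.T
    e=Ro.from_matrix(A).as_euler('ZYZ',degrees=True); return e.round(0)
B,_=bay(np.radians(-2.3),0,0)
for sg in(1,-1):
    Rt=np.column_stack([-B[:,2],sg*B[:,1],-B[:,2]*0]); Rt[:,2]=np.cross(Rt[:,0],Rt[:,1])
    for j1 in(-50,-35):
        for j23 in(85,105): print("dock",sg,j1,j23,ik(Rt,j1,j23,sg))
    y=np.radians(-17.5); yv=sg*np.array([-np.sin(y),np.cos(y),0]); d=np.array([0,0,-1.]); Rp=np.column_stack([d,yv,np.cross(d,yv)])
    print("pick",sg,ik(Rp,32,105,sg))
for n in("top","side"):
    S=np.load(n+"0.npy",allow_pickle=True).item(); W=cloud(S); f=S["frame"].astype(int)
    B,o=bay(np.radians(-2.3),380,-310.5); b=(W-o)@B
    g=(f.max(-1)-f.min(-1)<22)&(abs(b[...,2]-15.5)<4)&(abs(b[...,1])<60)
    L=[];
    for x in range(5,100,8):
        q=b[g&(abs(b[...,0]-x)<4)][:,1]
        if len(q)>5: L.append((x,q.min().round(1),q.max().round(1)))
    print(n,L)
    for e in(1,2):
        a=np.array(L); p=np.polyfit(a[:,0],a[:,e],1); print("  edge slope deg",np.degrees(np.arctan(p[0])).round(2),"mid",np.polyval(p,50).round(1))
E
```

```text
[[-0. -1. -0.]
 [ 0.  0. -1.]
 [ 1. -0.  0.]]
dock 1 -50 85 [  27.   72. -141.]
dock 1 -50 105 [  32.   54. -152.]
dock 1 -35 85 [  20.   66. -126.]
dock 1 -35 105 [  25.   47. -135.]
pick 1 [ -0.  75. -40.]
dock -1 -50 85 [27. 72. 39.]
dock -1 -50 105 [32. 54. 28.]
dock -1 -35 85 [20. 66. 54.]
dock -1 -35 105 [25. 47. 45.]
pick -1 [  0.  75. 140.]
top [(5, np.float64(-46.7), np.float64(43.2)), (13, np.float64(-46.6), np.float64(45.3)), (21, np.float64(-48.3), np.float64(46.2)), (29, np.float64(-46.3), np.float64(44.8)), (37, np.float64(-47.7), np.float64(45.1)), (45, np.float64(-45.5), np.float64(44.7)), (53, np.float64(-47.6), np.float64(48.2)), (61, np.float64(-45.9), np.float64(47.1)), (69, np.float64(-48.3), np.float64(48.2)), (77, np.float64(-41.2), np.float64(46.3)), (85, np.float64(-47.7), np.float64(48.1)), (93, np.float64(-34.9), np.float64(32.9))]
  edge slope deg 4.07 mid -45.5
  edge slope deg -1.52 mid 45.0
side [(5, np.float64(-48.4), np.float64(47.9)), (13, np.float64(-44.1), np.float64(49.2)), (21, np.float64(-44.8), np.float64(43.5)), (29, np.float64(-45.6), np.float64(47.2)), (37, np.float64(-50.2), np.float64(45.7)), (45, np.float64(-15.6), np.float64(46.1)), (53, np.float64(3.0), np.float64(48.7)), (61, np.float64(-50.9), np.float64(48.8)), (69, np.float64(-47.8), np.float64(37.3)), (77, np.float64(-47.7), np.float64(40.8)), (85, np.float64(-44.1), np.float64(44.8)), (93, np.float64(-40.4), np.float64(36.2))]
  edge slope deg 1.83 mid -39.7
  edge slope deg -5.61 mid 44.6
```

```bash
cat >> fit.py <<'E'
import json
D=dict(psi=-1.8,x=380.,y=-310.5)
try: D.update(json.load(open("dock.json")))
except FileNotFoundError: pass
BB,BO=bay(np.radians(D["psi"]),D["x"],D["y"])
RD=np.column_stack([-BB[:,2],-BB[:,1],np.cross(BB[:,2],BB[:,1])])
def w(*p): return BO+BB@np.array(p,float)
def down(deg):
    y=np.radians(deg); v=-np.array([-np.sin(y),np.cos(y),0]); d=np.array([0,0,-1.]); return np.column_stack([d,v,np.cross(d,v)])
E
python3 -c "
from fit import *
print(w(55,0,110).round(1),rel(w(55,0,110),RD),w(55,0,20).round(1))"
```

```text
[ 362.  -309.9  151.7] ([0.0792, -0.1097, -0.1829], [0.3082, 0.3808, 0.0979]) [ 413.6 -311.6   77.9]
```

>>> apply_moves([
  [[0.04, -0.055, -0.09], [0.154, 0.19, 0.049]],
  [[0.04, -0.055, -0.09], [0.154, 0.19, 0.049]],
  [[0.04, -0.055, -0.09], [0.154, 0.19, 0.049]],
  [[0.04, -0.055, -0.09], [0.154, 0.19, 0.049]],
  [[0.079, -0.11, -0.183], [0.308, 0.381, 0.098]],
  [[0.079, -0.11, -0.183], [0.308, 0.381, 0.098]],
  [[0.079, -0.11, -0.183], [0.308, 0.381, 0.098]],
  [[0.079, -0.11, -0.183], [0.308, 0.381, 0.098]],
  [[0.079, -0.11, -0.183], [0.308, 0.381, 0.098]],
  [[0.079, -0.11, -0.183], [0.308, 0.381, 0.098]],
], jaw=0.1, squeeze=60)

```text
time: 0.93
eef_pos: [362.0, -310.4, 152.5]
orientation: [[0.573, -0.03, -0.819], [-0.019, -1.0, 0.023], [-0.819, 0.002, -0.573]]
force: [-0.1, -1.3, 0.7]
finger_gap: 46.9
```

Run:
```python
from fit import *
o=observe(); print(o["joints"].round(1),o["eef_pos"].round(1),o["finger_gap"]); print(rel(w(55,0,45),RD),rel(w(55,0,20),RD))
a=[]
for n,(r,c) in(("top",(190,320)),("side",(110,320))):
    s=snapshot(n); np.save(n+"1.npy",s,allow_pickle=True)
    im=s["frame"].copy()
    a.append(cv2.resize(im[r:r+100,c:c+100],None,fx=4,fy=4,interpolation=cv2.INTER_CUBIC))
save("c2",np.hstack(a))
```

```text
[-59.6   4.5 120.6  44.5  43.8   2.1] [ 362.  -310.4  152.5] 46.87045805925416
([0.0657, -0.0005, 0.0005], [0.0016, 0.0002, -0.0003]) ([0.0907, -0.0005, 0.0005], [0.0016, 0.0002, -0.0003])
```

View pics/c2.png

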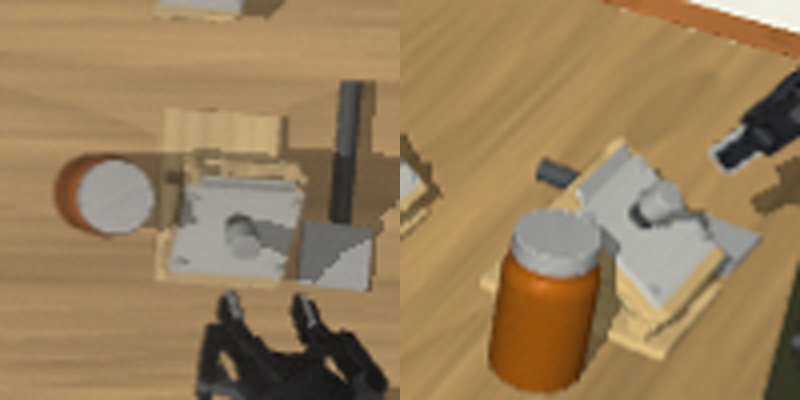

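The picture shows the open fingers at top crop (230,300) and (305,300), just short of the knob at (241,235). I'll check the lateral alignment numerically.

Run:
```python
from fit import *
o=observe()
for n in("top","side"):
    S=np.load(n+"1.npy",allow_pickle=True).item(); W=cloud(S)
    b=(W-BO)@BB
    print(n,"tcp proj",proj(S,o["eef_pos"]).round(1),"knobtop proj",proj(S,w(55,0,48)).round(1))
    m=(abs(b[...,2]-48)<4)&(np.hypot(b[...,0]-55,b[...,1])<25); v,u=np.nonzero(m)
    print(" knob",m.sum(),"px",u.mean().round(1),v.mean().round(1),"bay mean",b[m].mean(0).round(1),b[m].min(0).round(1),b[m].max(0).round(1))
    f=(b[...,2]>95)&(b[...,2]<122)&(abs(b[...,0]-55)<25)&(abs(b[...,1])<60)
    q=b[f]; 
    for sd in(q[q[:,1]>0],q[q[:,1]<0]):
        if len(sd): print("  finger",len(sd),sd.mean(0).round(1),np.percentile(sd[:,1],[2,98]).round(1))
```

```text
top tcp proj [[385.2 264. ]] knobtop proj [[380.7 251.4]]
 knob 42 px 380.5 251.0 bay mean [56.3  0.8 47.6] [ 43.1 -10.6  44.7] [68.5 11.9 51.4]
  finger 8 [ 65.2  29.  119.2] [25.5 32.9]
  finger 10 [ 58.5 -25.2 118.1] [-29.7 -23.2]
side tcp proj [[402.4 146.5]] knobtop proj [[386.5 158.4]]
 knob 48 px 386.2 158.4 bay mean [55.7  0.9 48.1] [ 44.3 -13.1  44.1] [67.  11.7 51.6]
  finger 16 [ 58.1  27.4 117.1] [24.6 31.1]
  finger 4 [ 63.3 -25.5 117.7] [-26.6 -24.1]
```

>>> apply_moves([
  [[0.04, -0.001, 0.0], [0, 0, 0]],
  [[0.065, -0.001, 0.0], [0, 0, 0]],
  [[0.078, -0.001, 0.0], [0, 0, 0]],
  [[0.089, -0.001, 0.0], [0, 0, 0]],
  [[0.089, -0.001, 0.0], [0, 0, 0]],
  [[0.089, -0.001, 0.0], [0, 0, 0]],
])

```text
time: 1.53
eef_pos: [413.3, -312.1, 79.9]
orientation: [[0.573, -0.03, -0.819], [-0.019, -1.0, 0.023], [-0.819, 0.002, -0.573]]
force: [-0.2, -0.1, 0.6]
finger_gap: 47.2
```

>>> apply_moves([
  [[0, 0, 0], [0, 0, 0]],
  [[0, 0, 0], [0, 0, 0]],
  [[0, 0, 0], [0, 0, 0]],
  [[0, 0, 0], [0, 0, 0]],
  [[0, 0, 0], [0, 0, 0]],
  [[0, 0, 0], [0, 0, 0]],
], jaw=-1)

```text
time: 2.03
eef_pos: [413.1, -312.7, 81.0]
orientation: [[0.574, -0.03, -0.818], [-0.02, -1.0, 0.023], [-0.819, 0.004, -0.574]]
force: [-5.0, 1.6, 5.5]
finger_gap: 23.7
```

>>> apply_moves([
  [[-0.006, 0, 0], [0, 0, 0]],
  [[-0.012, 0, 0], [0, 0, 0]],
  [[-0.018, 0, 0], [0, 0, 0]],
  [[-0.023, 0, 0], [0, 0, 0]],
  [[-0.026, 0, 0], [0, 0, 0]],
  [[-0.026, 0, 0], [0, 0, 0]],
  [[-0.026, 0, 0], [0, 0, 0]],
])

```text
time: 2.62
eef_pos: [397.7, -312.2, 102.5]
orientation: [[0.574, -0.031, -0.819], [-0.021, -1.0, 0.023], [-0.819, 0.004, -0.574]]
force: [-7.2, 3.0, -0.1]
finger_gap: 23.9
```

```bash
cat > kn.py <<'E'
from fit import *
o=observe(); print(o["time"],o["eef_pos"].round(1),o["force"].round(1),o["finger_gap"].round(1),"tcp bay",((o["eef_pos"]-BO)@BB).round(1))
for n in("top","side"):
    S=snapshot(n); b=(cloud(S)-BO)@BB; f=S["frame"].astype(int)
    m=(np.hypot(b[...,0]-55,b[...,1])<11)&(f.min(-1)>60)&(f.max(-1)-f.min(-1)<25)&(b[...,2]>20)
    if m.sum(): print(n,m.sum(),np.percentile(b[m][:,2],[25,50,75,90]).round(1))
    np.save(n+"k.npy",S,allow_pickle=True)
E
python3 kn.py
```

```text
Traceback (most recent call last):
  File "kn.py", line 2, in <module>
    o=observe(); print(o["time"],o["eef_pos"].round(1),o["force"].round(1),o["finger_gap"].round(1),"tcp bay",((o["eef_pos"]-BO)@BB).round(1))
                                                                           ^^^^^^^^^^^^^^^^^^^^^
AttributeError: 'float' object has no attribute 'round'
```

>>> apply_moves([
  [[0, 0, 0], [0, 0, 0]],
  [[0, 0, 0], [0, 0, 0]],
  [[0, 0, 0], [0, 0, 0]],
  [[0, 0, 0], [0, 0, 0]],
  [[-0.04, 0, 0], [0, 0, 0]],
  [[-0.08, 0, 0], [0, 0, 0]],
  [[-0.1, 0, 0], [0, 0, 0]],
  [[-0.1, 0, 0], [0, 0, 0]],
], jaw=0.15)

```text
time: 3.28
eef_pos: [339.6, -311.3, 187.9]
orientation: [[0.576, -0.032, -0.817], [-0.026, -0.999, 0.021], [-0.817, 0.009, -0.576]]
force: [0.5, 0.1, 0.2]
finger_gap: 49.4
```

```bash
sed -i 's/o\["finger_gap"\].round(1)/o["finger_gap"]/' kn.py; python3 kn.py; python3 -c "
from fit import *
d=-17.5; C,S=np.cos(np.radians(d)),np.sin(np.radians(d))
g=np.array([435.8+55*C,318+55*S,0]); print(g); print(rel(g+[0,0,120],down(d)))"
```

```text
3.2833 [ 339.6 -311.3  187.9] [0.5 0.1 0.2] 49.35103029378296 tcp bay [ 57.5  -2.1 152.5]
top 53 [26.6 71.8 73.3 74.7]
side 79 [34.2 64.6 73.2 74.7]
[488.25443229 301.46118103   0.        ]
([0.1243, -0.6166, -0.0699], [0.17, -0.3878, 0.0502])
```

The knob is out: its top face reads z ≈ 73, and it stayed there after release. Next, over to the scraper.

>>> apply_moves([
  [[0.04, -0.2, -0.02], [0.05, -0.12, 0.016]],
  [[0.04, -0.2, -0.02], [0.05, -0.12, 0.016]],
  [[0.04, -0.2, -0.02], [0.05, -0.12, 0.016]],
  [[0.04, -0.2, -0.02], [0.05, -0.12, 0.016]],
  [[0.12, -0.617, -0.07], [0.17, -0.388, 0.05]],
  [[0.12, -0.617, -0.07], [0.17, -0.388, 0.05]],
  [[0.12, -0.617, -0.07], [0.17, -0.388, 0.05]],
  [[0.12, -0.617, -0.07], [0.17, -0.388, 0.05]],
  [[0.12, -0.617, -0.07], [0.17, -0.388, 0.05]],
  [[0.12, -0.617, -0.07], [0.17, -0.388, 0.05]],
  [[0.12, -0.617, -0.07], [0.17, -0.388, 0.05]],
  [[0.12, -0.617, -0.07], [0.17, -0.388, 0.05]],
  [[0.12, -0.617, -0.07], [0.17, -0.388, 0.05]],
  [[0.12, -0.617, -0.07], [0.17, -0.388, 0.05]],
  [[0.12, -0.617, -0.07], [0.17, -0.388, 0.05]],
  [[0.12, -0.617, -0.07], [0.17, -0.388, 0.05]],
  [[0.12, -0.617, -0.07], [0.17, -0.388, 0.05]],
  [[0.12, -0.617, -0.07], [0.17, -0.388, 0.05]],
], jaw=0.4)

```text
time: 4.88
eef_pos: [485.1, 306.6, 121.1]
orientation: [[-0.003, -0.297, -0.955], [0.0, -0.955, 0.297], [-1.0, 0.001, 0.003]]
force: [-0.7, -1.0, -0.0]
finger_gap: 59.8
```

Run:
```python
from fit import *
o=observe(); print(o["joints"].round(1),o["eef_pos"].round(1))
d=-17.5; C,S=np.cos(np.radians(d)),np.sin(np.radians(d)); g=np.array([435.8+55*C,318+55*S,0])
print(rel(g+[0,0,40],down(d)),rel(g+[0,0,2.5],down(d)))
s=snapshot("side"); W=cloud(s); f=s["frame"].astype(int)
m=(f.max(-1)<75)&(abs(W[...,2]-24)<3.5)&(W[...,0]>425)&(W[...,0]<535)&(abs(W[...,1]-305)<60)
x=W[m]; print("handle top",len(x),x.mean(0).round(1)); d2=(x[:,:2]-[435.8,318]); print(np.percentile(d2@[C,S],[2,98]).round(1),np.percentile(d2@[-S,C],[2,50,98]).round(1))
a=s["frame"][260:420,180:340]; save("c3",cv2.resize(a,None,fx=3,fy=3,interpolation=cv2.INTER_CUBIC))
```

```text
[2.860e+01 2.660e+01 8.960e+01 1.000e-01 6.390e+01 1.358e+02] [485.1 306.6 121.1]
([0.0811, 0.0039, -0.0047], [0.0024, 0.0016, -0.0004]) ([0.1186, 0.0039, -0.0048], [0.0024, 0.0016, -0.0004])
handle top 511 [474.7 308.   23.3]
[-0.8 84.4] [-12.3   2.2  15.8]
```

View pics/c3.png

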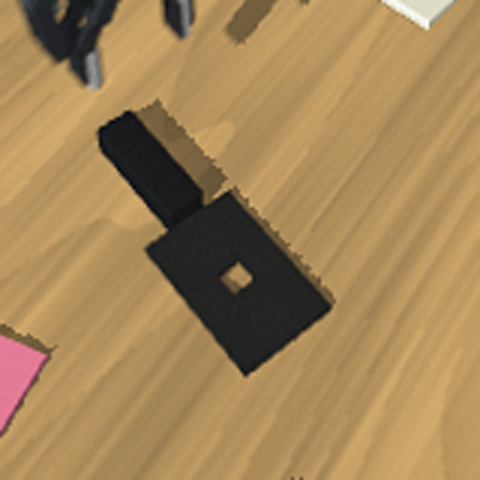

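The picture shows the handle from crop (110,120) to (190,205) lying between the finger heading, and the blade with its window at (237,277). The pink one is well clear. Descending.

>>> apply_moves([
  [[0.04, 0.002, -0.002], [0.002, 0.002, 0]],
  [[0.08, 0.002, -0.002], [0.002, 0.002, 0]],
  [[0.1, 0.002, -0.002], [0.002, 0.002, 0]],
  [[0.112, 0.002, -0.002], [0.002, 0.002, 0]],
  [[0.117, 0.002, -0.002], [0.002, 0.002, 0]],
  [[0.117, 0.002, -0.002], [0.002, 0.002, 0]],
  [[0.117, 0.002, -0.002], [0.002, 0.002, 0]],
])

```text
time: 5.52
eef_pos: [486.8, 305.7, 4.8]
orientation: [[0.001, -0.299, -0.954], [0.0, -0.954, 0.299], [-1.0, -0.001, -0.001]]
force: [1.0, -0.4, -0.0]
finger_gap: 59.6
```

>>> apply_moves([
  [[0, 0, 0], [0, 0, 0]],
  [[0, 0, 0], [0, 0, 0]],
  [[0, 0, 0], [0, 0, 0]],
  [[0, 0, 0], [0, 0, 0]],
  [[0, 0, 0], [0, 0, 0]],
  [[0, 0, 0], [0, 0, 0]],
  [[0, 0, 0], [0, 0, 0]],
], jaw=-1, squeeze=70)

```text
time: 6.1
eef_pos: [487.7, 306.1, 6.4]
orientation: [[0.004, -0.299, -0.954], [0.002, -0.954, 0.299], [-1.0, -0.003, -0.003]]
force: [-1.3, -1.4, 8.6]
finger_gap: 28.4
```

```bash
cat > sc.py <<'E'
from fit import *
def meas(n,show=None):
    # scraper in tool frame when flat on bench / held
    s=snapshot(n); W=cloud(s); f=s["frame"].astype(int); o=observe(); return s,W,f,o
E
python3 - <<'E'
from fit import *
o=observe(); print(o["joints"].round(1),o["eef_pos"].round(1))
s=snapshot("side"); W=cloud(s); f=s["frame"].astype(int)
m=(f.max(-1)<75)&(abs(W[...,2]-6)<5)&(W[...,0]>270)&(W[...,0]<450)&(abs(W[...,1]-340)<90)
k,l,st,c=cv2.connectedComponentsWithStats(m.astype(np.uint8)); i=1+np.argmax(st[1:,4]); P=W[l==i]
r=cv2.minAreaRect(P[:,:2].astype(np.float32)); print("blade rect",r)
print((cv2.boxPoints(r)-o["eef_pos"][:2])@np.array(o["orientation"])[:2,1:])
ctr=np.array(r[0])-o["eef_pos"][:2]; R=np.array(o["orientation"]); print("blade centre in tool y,z",ctr@R[:2,1],ctr@R[:2,2])
E
```

```text
[ 28.5  36.2  92.6  -0.   50.9 135.9] [487.7 306.1   6.4]
blade rect ((386.5588684082031, 335.3125915527344), (71.21223449707031, 120.60486602783203), 73.25259399414062)
[[ 38.6335167  165.10694741]
 [ 37.26904413  44.51050198]
 [-33.9383588   45.31679001]
 [-32.57388623 165.91323545]]
blade centre in tool y,z 2.3475789503656195 105.21186871127415
```

>>> apply_moves([
  [[-0.02, 0, 0], [0, 0, 0]],
  [[-0.05, 0, 0], [0, 0, 0]],
  [[-0.09, 0, 0], [0, 0, 0]],
  [[-0.13, 0, 0], [0, 0, 0]],
  [[-0.17, 0, 0], [0, 0, 0]],
  [[-0.2, 0, 0], [0, 0, 0]],
  [[-0.2, 0, 0], [0, 0, 0]],
])

```text
time: 6.73
eef_pos: [488.6, 306.7, 214.0]
orientation: [[0.014, -0.299, -0.954], [0.007, -0.954, 0.299], [-1.0, -0.011, -0.011]]
force: [0.7, 0.7, -1.2]
finger_gap: 28.4
```

Run:
```python
from fit import *
o=observe(); print(o["eef_pos"].round(1),o["force"].round(1),o["finger_gap"])
print(w(315,0,8.5).round(0)); print(rel([575,0,290],RD)); print(rel(w(315,0,8.5)+[0,0,80],RD))
```

```text
[488.6 306.7 214. ] [ 0.7  0.7 -1.2] 28.40416163006837
[ 633. -318.  218.]
([-0.0769, 0.2661, -0.175], [-0.1695, 0.3786, -0.0473])
([-0.0859, 0.5525, -0.3257], [-0.1695, 0.3786, -0.0473])
```

>>> apply_moves([
  [[-0.077, 0.266, -0.175], [-0.085, 0.19, -0.024]],
  [[-0.077, 0.266, -0.175], [-0.085, 0.19, -0.024]],
  [[-0.077, 0.266, -0.175], [-0.085, 0.19, -0.024]],
  [[-0.077, 0.266, -0.175], [-0.085, 0.19, -0.024]],
  [[-0.077, 0.266, -0.175], [-0.12, 0.27, -0.033]],
  [[-0.077, 0.266, -0.175], [-0.12, 0.27, -0.033]],
  [[-0.08, 0.4, -0.25], [-0.17, 0.379, -0.047]],
  [[-0.086, 0.552, -0.326], [-0.17, 0.379, -0.047]],
  [[-0.086, 0.552, -0.326], [-0.17, 0.379, -0.047]],
  [[-0.086, 0.552, -0.326], [-0.17, 0.379, -0.047]],
  [[-0.086, 0.552, -0.326], [-0.17, 0.379, -0.047]],
  [[-0.086, 0.552, -0.326], [-0.17, 0.379, -0.047]],
  [[-0.086, 0.552, -0.326], [-0.17, 0.379, -0.047]],
  [[-0.086, 0.552, -0.326], [-0.17, 0.379, -0.047]],
  [[-0.086, 0.552, -0.326], [-0.17, 0.379, -0.047]],
  [[-0.086, 0.552, -0.326], [-0.17, 0.379, -0.047]],
  [[-0.086, 0.552, -0.326], [-0.17, 0.379, -0.047]],
  [[-0.086, 0.552, -0.326], [-0.17, 0.379, -0.047]],
])

```text
time: 8.23
eef_pos: [633.0, -319.2, 296.7]
orientation: [[0.573, -0.033, -0.819], [-0.019, -0.999, 0.027], [-0.819, -0.0, -0.573]]
force: [1.4, 1.5, -2.5]
finger_gap: 28.5
```

```bash
cat > look.py <<'E'
import sys
from fit import *
o=observe(); R=np.array(o["orientation"]); print(o["time"],o["joints"].round(1),o["eef_pos"].round(1),"F",o["force"].round(1),"bay tcp",((o["eef_pos"]-BO)@BB).round(1))
print("err rotvec deg bay", np.degrees(Ro.from_matrix(R@RD.T).as_rotvec()@BB).round(2))
for n in("top","side"):
    S=snapshot(n); np.save(n+"2.npy",S,allow_pickle=True); W=cloud(S); f=S["frame"].astype(int)
    T=(W-o["eef_pos"])@R   # tool frame: x down, y=-scr y, z=-scr x
    m=(f.max(-1)<75)&(abs(T[...,0])<14)&(T[...,2]>62)&(T[...,2]<185)&(abs(T[...,1])<50)
    P=T[m]; print(n,"blade pts",len(P))
    if len(P)<50: continue
    c=P.mean(0); nn=np.linalg.svd(P-c)[2][2]; nn*=np.sign(nn[0])
    print("  normal (tool)",nn.round(3),"ctr",c.round(1),"top-face x at z=110:",(c[0]-(110-c[2])*nn[2]/nn[0]).round(1))
    L=[]
    for z in range(80,165,10):
        q=P[abs(P[:,2]-z)<5][:,1]
        if len(q)>8: L.append((z,q.min(),q.max()))
    L=np.array(L); print("  mid y",((L[:,1]+L[:,2])/2).round(1),"width",(L[:,2]-L[:,1]).round(0),"yaw",np.degrees(np.polyfit(L[:,0],(L[:,1]+L[:,2])/2,1)[0]).round(2) if len(L)>2 else '',"tip z",np.percentile(P[:,2],[1,99]).round(1))
E
python3 look.py
python3 - <<'E'
from h import *
a=[]
for n,(r,c) in(("top",(150,310)),("side",(60,280))):
    s=np.load(n+"2.npy",allow_pickle=True).item(); a.append(cv2.resize(s["frame"][r:r+130,c:c+130],None,fx=3,fy=3,interpolation=cv2.INTER_CUBIC))
save("c4",np.hstack(a))
E
```

```text
8.2333 [-36.1  20.8  79.5  24.1  52.2  45.5] [ 633.  -319.2  296.7] F [ 1.4  1.5 -2.5] bay tcp [360.4  -0.8  73.2]
err rotvec deg bay [-0.04  0.03 -0.06]
top blade pts 450
  normal (tool) [ 1.    -0.006  0.004] ctr [  1.1  -8.4 113.8] top-face x at z=110: 1.1
  mid y [-11.8  -7.9  -6.4  -3.   -4.7  -7.1  -7.6  -9.5  -9.2] width [45. 48. 54. 56. 54. 54. 47. 47. 42.] yaw -0.09 tip z [ 65.1 160.8]
side blade pts 567
  normal (tool) [ 1.     0.01  -0.002] ctr [  0.6  -3.5 112.6] top-face x at z=110: 0.6
  mid y [-0.1 -0.6 -2.4 -2.3 -2.8 -0.8 -0.9  0.3 -1.2] width [72. 67. 69. 69. 66. 70. 71. 69. 65.] yaw 0.25 tip z [ 63.5 161.6]
```

View pics/c4.png

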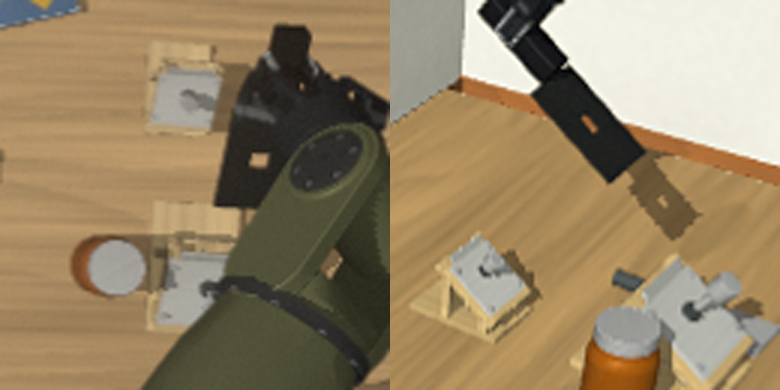

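The held blade is parallel to the tool within 0.6°. The side crop shows it at (590,125), clear above the dock at (690,310). Both the blade and the slot centre show the same roughly +1 mm lateral bias, so I'm aligning TCP y to about -0.3.

>>> apply_moves([
  [[0.032, 0, 0.03], [0, 0, 0]],
  [[0.055, 0, 0.055], [0, 0, 0]],
  [[0.064, 0, 0.07], [0, 0, 0]],
  [[0.064, 0, 0.07], [0, 0, 0]],
  [[0.064, 0, 0.07], [0, 0, 0]],
  [[0.064, 0, 0.07], [0, 0, 0]],
])

```text
time: 8.83
eef_pos: [613.7, -316.5, 207.3]
orientation: [[0.576, -0.03, -0.817], [-0.019, -1.0, 0.023], [-0.818, 0.002, -0.576]]
force: [-0.0, -1.1, -0.8]
finger_gap: 28.3
```

```bash
cat > side.py <<'E'
from h import *
a=[]
for n,(r,c) in(("side",(95,330)),):
    s=np.load(n+"2.npy",allow_pickle=True).item(); a.append(cv2.resize(s["frame"][r:r+110,c:c+110],None,fx=5,fy=5,interpolation=cv2.INTER_CUBIC))
import sys; save(sys.argv[1],np.hstack(a))
E
python3 look.py; python3 side.py c5
```

```text
8.8333 [-37.1  22.9  88.9  29.7  42.2  36.9] [ 613.7 -316.5  207.3] F [-0.  -1.1 -0.8] bay tcp [293.2   1.4  11.2]
err rotvec deg bay [-0.04 -0.16  0.15]
top blade pts 334
  normal (tool) [ 1.    -0.013 -0.001] ctr [  1.  -11.1 117. ] top-face x at z=110: 1.0
  mid y [-13.7 -11.7  -9.5  -6.5  -6.6  -7.6  -8.9  -9.  -12.2] width [38. 39. 45. 54. 51. 51. 45. 41. 39.] yaw 1.36 tip z [ 67.6 162.6]
side blade pts 543
  normal (tool) [1.    0.012 0.004] ctr [  0.5  -1.8 112.5] top-face x at z=110: 0.5
  mid y [ 2.5  1.1  1.   2.3 -0.7  2.9  3.2  2.1  1.5] width [73. 69. 73. 74. 70. 71. 73. 73. 73.] yaw 0.38 tip z [ 63.1 161.4]
```

View pics/c5.png

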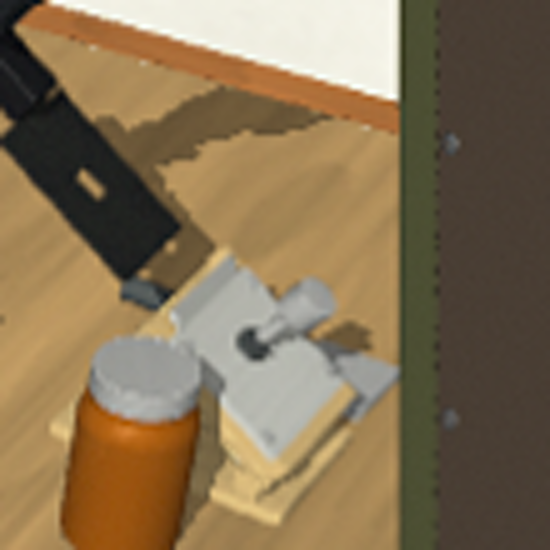

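The picture shows the blade tip (mid at crop (152,254)) pointing along its axis into the slot mouth (about (190,292)). Advancing with force checks.

>>> apply_moves([
  [[0.002, 0.0015, 0.008], [0, -0.001, -0.001]],
  [[0.002, 0.0015, 0.018], [0, -0.001, -0.001]],
  [[0.002, 0.0015, 0.028], [0, -0.001, -0.001]],
  [[0.002, 0.0015, 0.036], [0, -0.001, -0.001]],
  [[0.002, 0.0015, 0.043], [0, -0.001, -0.001]],
  [[0.002, 0.0015, 0.05], [0, -0.001, -0.001]],
  [[0.002, 0.0015, 0.05], [0, -0.001, -0.001]],
])

```text
time: 9.52
eef_pos: [572.9, -317.0, 176.0]
orientation: [[0.574, -0.029, -0.819], [-0.017, -1.0, 0.024], [-0.819, 0.0, -0.574]]
force: [-0.2, 1.3, -2.6]
finger_gap: 28.6
```

```bash
python3 look.py|head -2
```

```text
9.5167 [-39.8  21.1  96.   34.1  39.2  29.6] [ 572.9 -317.   176. ] F [-0.2  1.3 -2.6] bay tcp [241.8  -0.4   8.9]
err rotvec deg bay [ 0.06 -0.02  0.11]
```

>>> apply_moves([
  [[0, 0, 0.01], [0, 0, 0]],
  [[0, 0, 0.02], [0, 0, 0]],
  [[0, 0, 0.03], [0, 0, 0]],
  [[0, 0, 0.04], [0, 0, 0]],
  [[0, 0, 0.048], [0, 0, 0]],
  [[0, 0, 0.055], [0, 0, 0]],
  [[0, 0, 0.06], [0, 0, 0]],
  [[0, 0, 0.065], [0, 0, 0]],
  [[0, 0, 0.065], [0, 0, 0]],
])

```text
time: 10.37
eef_pos: [520.2, -315.6, 139.1]
orientation: [[0.574, -0.029, -0.818], [-0.017, -1.0, 0.024], [-0.819, 0.001, -0.574]]
force: [0.3, -0.5, -1.6]
finger_gap: 28.5
```

```bash
python3 look.py; python3 side.py c6
```

```text
10.3667 [-43.6  19.3 104.4  40.8  35.9  18.7] [ 520.2 -315.6  139.1] F [ 0.3 -0.5 -1.6] bay tcp [177.5  -0.7   8.9]
err rotvec deg bay [ 0.04 -0.06  0.11]
top blade pts 14
side blade pts 90
  normal (tool) [0.974 0.018 0.225] ctr [-1.8 -1.5 76.1] top-face x at z=110: -9.6Traceback (most recent call last):
  File "look.py", line 17, in <module>
    L=np.array(L); print("  mid y",((L[:,1]+L[:,2])/2).round(1),"width",(L[:,2]-L[:,1]).round(0),"yaw",np.degrees(np.polyfit(L[:,0],(L[:,1]+L[:,2])/2,1)[0]).round(2) if len(L)>2 else '',"tip z",np.percentile(P[:,2],[1,99]).round(1))
                                     ~^^^^^
IndexError: too many indices for array: array is 1-dimensional, but 2 were indexed
```

View pics/c6.png

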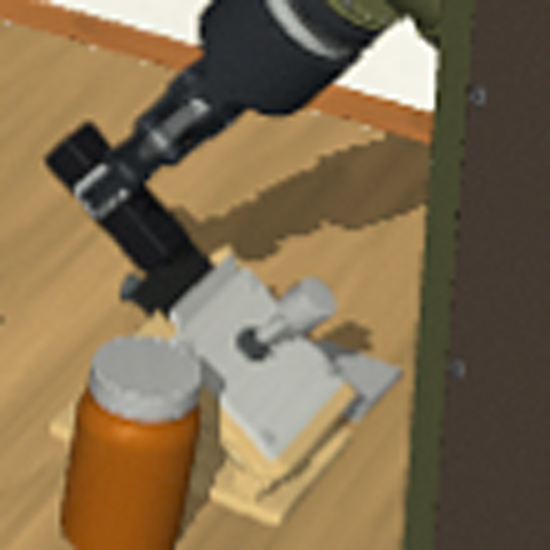

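The blade is in the slot with no contact force and about 13 mm still to go.

>>> apply_moves([
  [[0.001, 0, 0.004], [0, 0, 0]],
  [[0.001, 0, 0.008], [0, 0, 0]],
  [[0.001, 0, 0.01], [0, 0, 0]],
  [[0.001, 0, 0.012], [0, 0, 0]],
  [[0.001, 0, 0.014], [0, 0, 0]],
  [[0.001, 0, 0.015], [0, 0, 0]],
  [[0.001, 0, 0.015], [0, 0, 0]],
])

```text
time: 11.05
eef_pos: [509.1, -315.5, 130.4]
orientation: [[0.575, -0.03, -0.818], [-0.018, -1.0, 0.024], [-0.818, 0.001, -0.575]]
force: [0.2, 1.1, -2.2]
finger_gap: 28.1
```

```bash
python3 look.py 2>/dev/null|head -2
```

```text
11.05 [-44.5  19.1 106.1  42.6  35.2  15.9] [ 509.1 -315.5  130.4] F [ 0.2  1.1 -2.2] bay tcp [163.4  -1.    8.1]
err rotvec deg bay [ 0.01 -0.11  0.12]
```

No stop felt yet; pressing on gently.

>>> apply_moves([
  [[0.001, 0, 0.002], [0, 0, 0]],
  [[0.001, 0, 0.004], [0, 0, 0]],
  [[0.001, 0, 0.005], [0, 0, 0]],
  [[0.001, 0, 0.005], [0, 0, 0]],
])

```text
time: 11.48
eef_pos: [508.3, -316.7, 130.5]
orientation: [[0.581, -0.032, -0.813], [-0.022, -0.999, 0.023], [-0.814, 0.004, -0.581]]
force: [17.0, 0.4, 12.9]
finger_gap: 28.3
```

```bash
python3 look.py 2>/dev/null|head -2
```

```text
11.4833 [-44.8  19.  106.4  43.4  34.9  14.9] [ 508.3 -316.7  130.5] F [17.   0.4 12.9] bay tcp [162.8  -2.2   8.6]
err rotvec deg bay [-0.2  -0.54  0.13]
```

Stop reached: 21 N along the slope at TCP x = 163, as predicted. Relax, release and back off.

>>> apply_moves([
  [[0, 0, 0.001], [0, 0, 0]],
  [[0, 0, 0.001], [0, 0, 0]],
  [[0, 0, 0.001], [0, 0, 0]],
])

```text
time: 11.83
eef_pos: [508.3, -316.6, 130.8]
orientation: [[0.582, -0.032, -0.812], [-0.022, -0.999, 0.024], [-0.813, 0.004, -0.583]]
force: [6.8, 3.6, 4.0]
finger_gap: 28.8
```

>>> apply_moves([
  [[0, 0, 0], [0, 0, 0]],
  [[0, 0, 0], [0, 0, 0]],
  [[0, 0, 0], [0, 0, 0]],
  [[0, 0, 0], [0, 0, 0]],
  [[-0.03, 0, 0], [0, 0, 0]],
  [[-0.07, 0, 0], [0, 0, 0]],
  [[-0.11, 0, 0], [0, 0, 0]],
  [[-0.13, 0, 0], [0, 0, 0]],
  [[-0.13, 0, 0], [0, 0, 0]],
], jaw=0.2)

```text
time: 12.58
eef_pos: [431.7, -314.9, 240.6]
orientation: [[0.585, -0.033, -0.81], [-0.027, -0.999, 0.022], [-0.81, 0.009, -0.586]]
force: [0.2, -0.6, -0.2]
finger_gap: 51.4
```

```bash
cat > home.py <<'E'
from fit import *
o=observe(); print(o["time"],"F",o["force"].round(1),"bay tcp",((o["eef_pos"]-BO)@BB).round(1))
for n in("top","side"):
    S=snapshot(n); np.save(n+"2.npy",S,allow_pickle=True); b=(cloud(S)-BO)@BB; f=S["frame"].astype(int)
    m=(f.max(-1)<75)&(abs(b[...,2]-24)<4)&(b[...,0]>100)&(b[...,0]<225)&(abs(b[...,1])<25); P=b[m]
    if len(P)>20: print(n,"handle top",len(P),"x",np.percentile(P[:,0],[1,99]).round(1),"y",np.percentile(P[:,1],[1,50,99]).round(1),"z",np.median(P[:,2]).round(1))
    m=(np.hypot(b[...,0]-55,b[...,1])<11)&(f.min(-1)>60)&(f.max(-1)-f.min(-1)<25)&(b[...,2]>20)
    if m.sum(): print(n,"knob",m.sum(),np.percentile(b[m][:,2],[50,75,90]).round(1))
E
python3 home.py; python3 side.py c7
```

```text
12.5833 F [ 0.2 -0.6 -0.2] bay tcp [163.2  -2.7 142.8]
top handle top 172 x [114.1 198.6] y [-15.6  -0.9  13.2] z 22.3
top knob 22 [23.5 32.5 37.9]
side handle top 183 x [112.3 197.7] y [-15.3   0.3  15.4] z 22.8
side knob 88 [59.5 73.1 74.3]
```

View pics/c7.png

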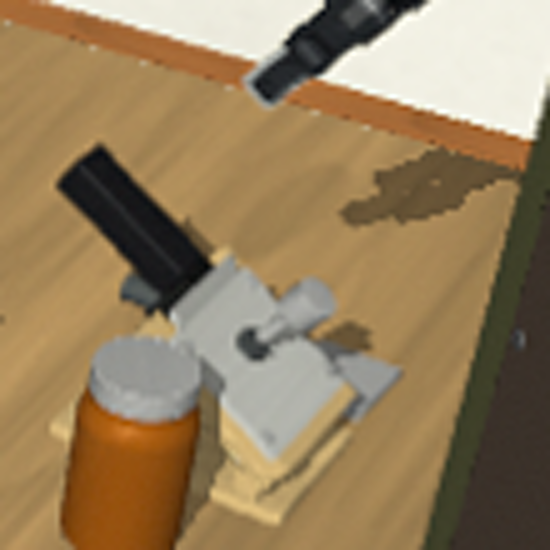

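The handle spans slot x of about 112 to 199, so the scraper is home, and the knob is still out. Next I push the knob with the fingers shut.

```bash
python3 -c "
from fit import *
print(rel(w(55,0.5,105),RD))"
```

```text
([0.0329, -0.0028, 0.107], [0.0013, -0.0076, -0.0031])
```

>>> apply_moves([
  [[0.0, -0.003, 0.04], [0.001, -0.008, -0.003]],
  [[0.0, -0.003, 0.08], [0.001, -0.008, -0.003]],
  [[0.01, -0.003, 0.107], [0.001, -0.008, -0.003]],
  [[0.033, -0.003, 0.107], [0.001, -0.008, -0.003]],
  [[0.033, -0.003, 0.107], [0.001, -0.008, -0.003]],
  [[0.033, -0.003, 0.107], [0.001, -0.008, -0.003]],
  [[0.033, -0.003, 0.107], [0.001, -0.008, -0.003]],
  [[0.033, -0.003, 0.107], [0.001, -0.008, -0.003]],
], jaw=-1)

```text
time: 13.35
eef_pos: [365.3, -309.4, 148.2]
orientation: [[0.573, -0.03, -0.819], [-0.018, -1.0, 0.024], [-0.819, 0.001, -0.573]]
force: [-0.1, -0.4, 0.3]
finger_gap: 0.1
```

>>> apply_moves([
  [[0.012, 0, 0], [0, 0, 0]],
  [[0.024, 0, 0], [0, 0, 0]],
  [[0.03, 0, 0], [0, 0, 0]],
  [[0.036, 0, 0], [0, 0, 0]],
  [[0.042, 0, 0], [0, 0, 0]],
  [[0.048, 0, 0], [0, 0, 0]],
  [[0.052, 0, 0], [0, 0, 0]],
  [[0.055, 0, 0], [0, 0, 0]],
  [[0.057, 0, 0], [0, 0, 0]],
])

```text
time: 14.1
eef_pos: [398.1, -310.6, 101.7]
orientation: [[0.573, -0.03, -0.819], [-0.019, -1.0, 0.024], [-0.819, 0.001, -0.574]]
force: [-37.6, 9.3, 41.3]
finger_gap: 0.4
```

```bash
python3 home.py
```

```text
14.1 F [-37.6   9.3  41.3] bay tcp [56.   0.4 48.4]
top handle top 166 x [114.2 199. ] y [-15.2  -0.9  13.2] z 22.1
top knob 11 [32.5 47.3 53.8]
side handle top 185 x [112.6 198.1] y [-16.5   0.3  14.9] z 22.8
side knob 44 [39.4 48.1 50.4]
```

The knob has bottomed at z = 48. Backing away.

>>> apply_moves([
  [[-0.01, 0, 0], [0, 0, 0]],
  [[-0.04, 0, 0], [0, 0, 0]],
  [[-0.08, 0, 0], [0, 0, 0]],
  [[-0.12, 0, 0], [0, 0, 0]],
  [[-0.16, 0, 0], [0, 0, 0]],
  [[-0.18, 0, 0], [0, 0, 0]],
  [[-0.18, 0, 0], [0, 0, 0]],
  [[-0.18, 0, 0], [0, 0, 0]],
])

```text
time: 14.87
eef_pos: [294.3, -307.7, 250.2]
orientation: [[0.574, -0.031, -0.818], [-0.021, -1.0, 0.023], [-0.818, 0.004, -0.575]]
force: [-0.2, -0.2, -0.7]
finger_gap: 0.3
```

```bash
python3 home.py; python3 side.py c8
python3 - <<'E'
from h import *
for n in("top","side"):
    A=np.load(n+"0.npy",allow_pickle=True).item();B=np.load(n+"2.npy",allow_pickle=True).item()
    for nm,c,h in(("jar",(435,-201),115),("bolster",(450,-420),18),("float",(470,40),60),("tile",(740,-50),9)):
        r=[]
        for S in(A,B):
            W=cloud(S); m=(np.hypot(W[...,0]-c[0],W[...,1]-c[1])<(45 if nm=="jar" else 110))&(W[...,2]>h-8)&(W[...,2]<h+8)
            if nm=="bolster": m&=(W[...,1]<-400)&(W[...,1]>-460)
            r.append((int(m.sum()),W[m].mean(0).round(1)))
        print(n,nm,r)
E
```

```text
14.8667 F [-0.2 -0.2 -0.7] bay tcp [5.610e+01 2.000e-01 2.295e+02]
top handle top 170 x [113.2 201.3] y [-15.2  -0.8  13.8] z 22.4
top knob 42 [ 47.7  49.9 251.1]
side handle top 182 x [112.6 197.8] y [-15.4   0.3  14.2] z 22.7
side knob 71 [ 48.   49.7 229.7]
top jar [(276, array([ 436.3, -202.3,  114.8])), (275, array([ 436.3, -202.2,  114.6]))]
top bolster [(193, array([ 470.6, -422.4,   15.8])), (197, array([ 470.1, -421.8,   15.9]))]
top float [(345, array([496.9,  11.2,  61.1])), (344, array([496.9,  11.3,  61.1]))]
top tile [(2052, array([755.2, -61.1,   7.6])), (2061, array([754.9, -59.5,   7.5]))]
side jar [(271, array([ 433.8, -199.3,  114.9])), (272, array([ 433.8, -199.2,  114.8]))]
side bolster [(45, array([ 512.8, -423.4,   15.5])), (29, array([ 522.6, -423.3,   16. ]))]
side float [(485, array([490.8,  14.7,  59.4])), (488, array([490.5,  14.8,  59.4]))]
side tile [(1419, array([768.7, -66.9,   7.5])), (1443, array([767.4, -68.1,   7.4]))]
```

View pics/c8.png

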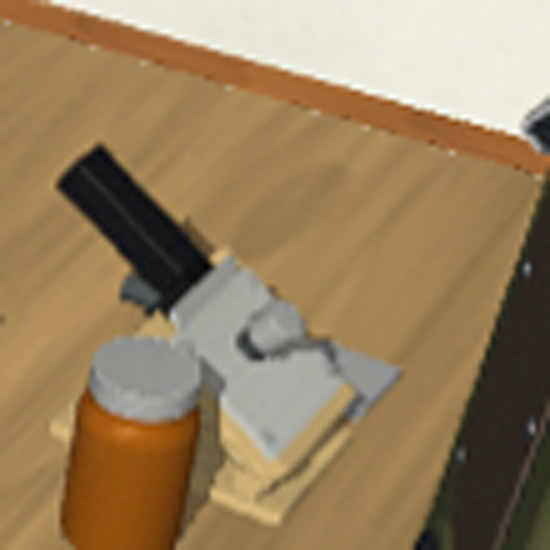

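The final picture shows the handle at the mouth (130,220), the knob down at (275,325), and the jar standing. Handing in.

```bash
python3 -c "
from h import *
print(sign_off())"
```

```text
the job is handed in; nothing more can be done
None
```

The black scraper is in the larger dock with the knob pushed back in, and I handed the job in at about 15 s on the robot clock. I pulled the knob out, slid the scraper in blade first, let go of it, then pushed the knob home with the fingers shut.

- **Knob:** its top read slot z ≈ 73 mm after I let go of it, so it stayed out. It still read 73 after the scraper was released, and 48 at the end, which is fully in.
- **Scraper:** it stopped against the slot's closed end at about 21 N. After release the handle measured slot x ≈ 113 to 198–201 mm, against 110 to 200 for fully home. The camera error is about 2 mm.
- **Pin:** I did not see the pin through the blade's window. That it locks is inferred from the knob being fully in and the scraper fully home.
- **Forces:** pushing the knob to the bottom peaked at about 57 N, taken through the fingertips and under the 120 N wrist limit. This is over the 40 N figure, but that one is for the arm and gripper body, which touched nothing that I saw.
- **Other things:** in the top view the jar, bolster, float and tile stayed within 2 mm of where they started, and the jar is upright. The side view agrees for the jar and float, and for the tile. It disagreed for the bolster, by about 10 mm, but only 29–45 of its points show there, so I went by the top view.
- **Robot:** it is clear of everything.

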